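# Release the eccentric, then push the framed photomask home in its registration nest

## Task

The eccentric on the black mask nest is holding the pusher slide back for loading: first swing its lever forward, round the left-hand outside, as far as it goes against its stop, so that the cam stands at its low point; only then push the slide forward by its upright tab until the framed mask sits fully home against the two far stop pins. Just push, gently, with the fingertips: grip and lift nothing, do not touch the mask itself, leave the tweezers, the wafer carrier and the objective where they are, and finish clear of everything.

Things in the scene. Friction and masses are not known exactly. Their poses are not given: they have to be found in the camera images.
- mask_nest: Fixed black base plate, 208 x 104 x 12 mm, with a wing on its left (+y) out to y = 106 mm. Its +x is 'forward', the slide's way, roughly away from the robot. Origin on the table, on the slide's centre line, abreast of the cam pivot (plate x -84 to 124 mm). The mask lies on it (z = 12 mm) between fences 80 mm apart; stop pins, 8 mm thick, 13 mm tall, at x = 108, y = +-24 mm.
- cam_pivot (a point): Point on the eccentric's vertical axis, at x = 0, y = 72 mm in the nest frame, 36 mm above the table (top of the lever arm).
- eccentric (a joint): Angle of cam and lever, rad, counter-clockwise from above. 0 = low point, lever on its stop pin; starts 1.9 to 2.65, lever to the left-rear, cam's high side to the slide's roller. Lever direction in the nest frame (from +x towards +y) = 0.436 + this value. Turns stiffly (about 3.5 N at the knob), stays where left. Cam disc 34 mm across under the lever, throw 9 mm.
- lever_knob (a point): Centre of the upright bare-metal knob at the lever's end: 16 mm diameter, 60 mm from the pivot axis, from 36 to 70 mm above the table; this point is at 55 mm. The lever arm below it is 11 mm wide, between 30 and 36 mm high.
- pusher (a joint): Travel of the pusher slide along the nest's +x, m. 0 = fully back; starts at 0 to 0.0015; reads 0.016 with the mask home on the stop pins. While the cam is high, the roller on the slide's left ear runs into it and stops the slide part way. About 2 N of friction; stays where left.
- push_tab (a point): Middle of the rear face of the pusher's upright tab, 42 mm above the table; the face looks back along the nest's -x. Tab 36 mm wide, 7 mm thick, from 27 to 54 mm above the table. Behind it only the 12 mm high base plate, for 22 mm, and then table.
- mask_frame: Loose photomask in a square aluminium frame, 76 x 76 x 7 mm, 90 g, with a shiny patterned plate in it; origin at the centre of its underside, axes nearly parallel to the nest's. It starts 4 to 11 mm short of the stop pins, ahead of the pusher's jaw. Fully home its origin is at x = 66 mm in the nest frame.
- tweezers: Black wafer tweezers, 140 x 13 x 9 mm, lying on the table to the right of the nest; origin at the middle of the underside. Leave alone.
- carrier: White round wafer carrier, 64 mm across, 14 mm high, on the table left-forward of the nest; origin at the centre of the underside. Leave alone.
- objective: White microscope objective, 28 mm across, 44 mm tall, standing on the table to the left of the nest; origin at the centre of the underside. Leave alone.

How it is judged:
By the outcome, as a careful person would: the job done as asked, in the order asked, and still so for the second after the job is handed in, with the robot touching nothing.
It also fails if it takes over 53 s, if anything falls off the work surface, if the arm or the gripper's body presses on something with over 40 N, if the wrist force passes 120 N, or if a joint passes its speed limit or range.

## Robot

A 6-joint arm with a two-finger parallel gripper is mounted at the origin on a cart in front of the work surface, level with it; the furniture and walls round the work are solid. World frame = base frame: x ahead of the robot, y to its left, z up, the work surface at z = 0. Lengths are in m, angles in rad, forces in N, time in s.
With the tool pointing down it reaches from about 0.425 to 0.95 m from the base axis. Payload 3.5 kg.
Tool frame: the origin (TCP) lies midway between the tips of the shut fingers; the grasp point (between the pads) lies 19 mm behind it (robot.hold_point_z is the distance from the TCP to the grasp point, in m); z points along the fingers, y is the line along which they close (so a half turn about z gives the same grasp; the last joint's range is limited). The gripper opens to 85 mm and grips with 20 to 120 N. Pads are 22 mm wide; open, the fingers measure 114 mm over their backs; the gripper's body (76 mm by 85 mm) begins 54 mm behind the grasp point. The pads swing forward as they close: fully open they stand 13 mm farther back than shut.
Start: joints at [0.993, 0.286, 1.577, -0, 1.279, -0.15], TCP at [0.28, 0.614, 0.231] pointing down, gripper open.
Joint ranges: [-2.77, 2.77], [-0.9, 2.22], [0.21, 2.48], [-1.53, 4.67], [0.24, 2.81], [-2.84, 2.84]. Speed limits (rad/s): [2.79, 2.79, 3.14, 3.14, 3.14, 3.14].

## Interface

Orientations are given as a unit quaternion [w, x, y, z].
In Python, from bench import robot gives the robot as it stands.
- The arm moves only by the tool advance, called after "Call:" as name(argument=value, ...), one argument or row to a line, values as JSON. Schema: {"type":"object","properties":{"moves":{"type":"array","items":{"type":"array","prefixItems":[{"type":"array","items":{"type":"number"},"minItems":3,"maxItems":3},{"type":"array","items":{"type":"number"},"minItems":3,"maxItems":3},{"type":"number"}],"minItems":3,"maxItems":3},"minItems":1,"maxItems":5},"only":{"type":"string"},"quiet":{"type":"boolean"},"lines":{"type":"string"}},"required":["moves"],"additionalProperties":false}. moves is a list of rows, 1 to 5 of them, each written [[rx, ry, rz], [dx, dy, dz], opening]: a rotation vector rx, ry, rz in rad, then dx, dy, dz in shares of the most that a row can go, 1 being 62.5 mm, then the finger opening in m; each row shifts and turns the commanded pose from where the row before left it, along the tool's axes as they then stand; what a row does not reach is not made up. A row lasts 1/8 s, in which the tool goes at most 0.0625 m and 0.188 rad, less where a joint would pass 70% of its speed; a pose out of reach is approached as far as the arm can. The fingers move at their own pace and stop on an object; the grip force is fixed at half the most. Time passes only in rows, so rows that do not move let the fingers close. The tool returns the time, the measured TCP pose, the force, the opening and the grip force at its end. only (a regular expression) keeps the lines of the reply that match it, lines (a string "A,B") keeps lines A to B, and quiet returns only ok. Input that does not fit is refused with a message, and nothing moves.
- robot.observe(): the state, without advancing time (a new reading comes with each control period).
- robot.grab_frame(name): name is "scene" or "side" or "wrist"; returns the picture (420x560x3 uint8, blue, green, red); there is no depth.
- robot.camera_info(name): a dict with "fov_y" (degrees; the focal length in pixels is half the picture's height over the tangent of half this angle, whatever the lens; pixels are square), "cx", "cy" (the principal point, pixels), "R" (3x3) and "t" (3): a world point X has camera coordinates R X + t. Camera axes: x right, y down, z forward; pixel columns grow to the right and rows downward; lengths in m; the calibration is good to about 2 mm. A picture is of the moment at which its call begins: read the wrist's pose just before it. camera_info takes no time and is no camera call; for the wrist camera it gives the pose at the moment of the call.
- robot.job_done(): hands the job in; it is judged then, once.
The state is a dict: "time": time; "q": joint angles; "qd": joint speeds; "tau": joint torques, N m; "tool_pos": TCP position; "tool_rot": TCP orientation; "force": force on the tool from outside, world axes, zero at the start; "wrist_torque": the same for the moment, N m; "opening": finger opening in m; "gripper_force": force on a finger pad.
Only numpy, scipy, OpenCV 4.12 (cv2) and the standard library are available. Lean on these libraries where they do the work, as an engineer would, in place of code of your own. Each camera call takes 0.05 s, during which the arm holds its last target. There are 200 camera calls.

## Working session

There is one attempt and no reset: what is moved stays moved. The work goes in short steps, Python scripts to look and compute and a tool call to move; the robot and the scene stay as the last step left them, time stands still between calls to the robot, and variables do not carry over. Pictures are saved under pics/ and viewed, at most 10 in all, crops included, and the job is handed in when it is done.

```bash
ls; mkdir -p pics; cat > h.py <<'E'
import numpy as np,cv2
from bench import robot
def cam(n):
    c=robot.camera_info(n); f=210/np.tan(np.radians(c["fov_y"])/2)
    return f,c["cx"],c["cy"],np.array(c["R"]),np.array(c["t"])
def ray(n,u,v,z,c=None):
    f,cx,cy,R,t=c or cam(n); d=R.T@np.array([(u-cx)/f,(v-cy)/f,1]); o=-R.T@t
    return o+d*(z-o[2])/d[2]
def proj(n,X,c=None):
    f,cx,cy,R,t=c or cam(n); p=R@np.array(X)+t
    return f*p[0]/p[2]+cx,f*p[1]/p[2]+cy
E
python3 - <<'E'
from h import *
s=robot.observe();print(s["tool_pos"],s["tool_rot"],s["time"],s["opening"])
for n in ("scene","side","wrist"):
    c=cam(n);print(n,c[0],c[1:3],-c[3].T@c[4],c[3].tolist())
    cv2.imwrite(f"pics/{n}0.png",robot.grab_frame(n))
E
```

```text
bench.py
pics
[0.27963922 0.61364615 0.22993185] [-4.34093141e-04  2.12270156e-01  9.77210306e-01 -1.09986402e-03] 0.0 0.0854950157233557
scene 519.220287178377 (284.8124740576423, 195.0766536111693) [ 0.0283972  -0.05811108  0.66082137] [[0.4396723863139561, -0.8980224374557524, 0.015617123263278259], [-0.6133750054255585, -0.312919703900214, -0.7251567841716704], [0.6560939684467366, 0.3092522606821679, -0.6884066703851587]]
side 464.96851364577424 (277.101027089293, 212.87803768308055) [0.99878053 0.69520251 0.64011399] [[-0.7741615280176156, 0.6328683632280117, 0.012311107282772108], [0.42801756935977553, 0.5377068497060324, -0.726410561665071], [-0.4663420299059265, -0.5570897401714663, -0.6871507349475137]]
wrist 341.6507386415209 (278.2617584798729, 210.2443818401254) [0.22091756 0.64031672 0.37330813] [[0.4146194609668472, 0.9099903065414551, -0.0028887000799335365], [0.8791878081773687, -0.3997618751043913, 0.2592667374834218], [0.23477542575797336, -0.11003674483376785, -0.9658014362417117]]
```

View pics/scene0.png

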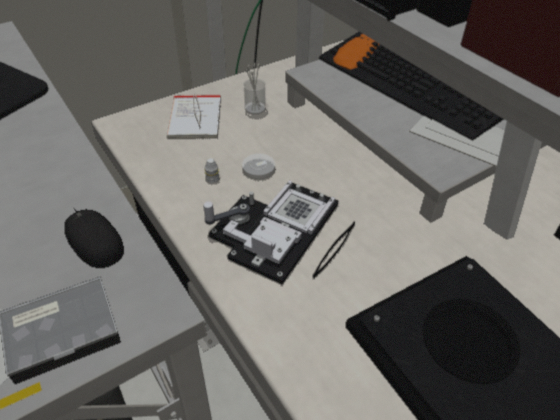

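View pics/side0.png

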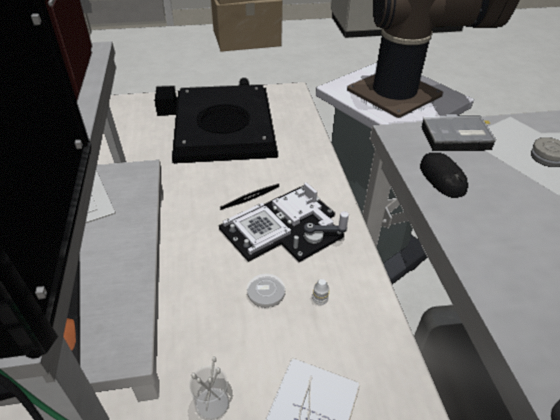

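The scene view has the nest at about (275,230), the knob at about (209,212), the objective at (211,170) and the carrier at (259,167). In the side view the nest is at about (285,225) and the knob at (344,220). I'll enlarge both.

```bash
python3 - <<'E'
import cv2,numpy as np
a=cv2.imread("pics/scene0.png")[170:290,190:350];b=cv2.imread("pics/side0.png")[170:290,205:365]
z=lambda i:cv2.resize(i,None,fx=5,fy=5,interpolation=cv2.INTER_CUBIC)
cv2.imwrite("pics/c1.png",z(a));cv2.imwrite("pics/c2.png",z(b))
E
```

```text
(no output)
```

View pics/c1.png

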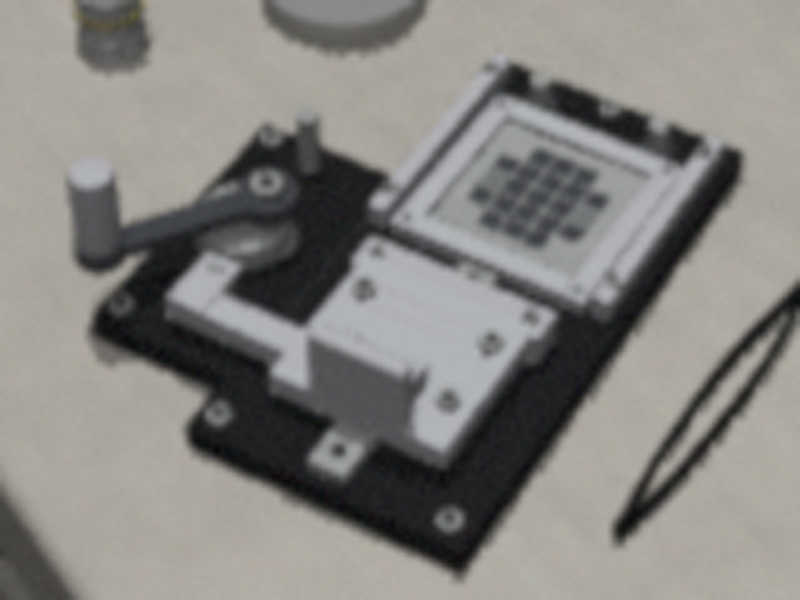

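View pics/c2.png

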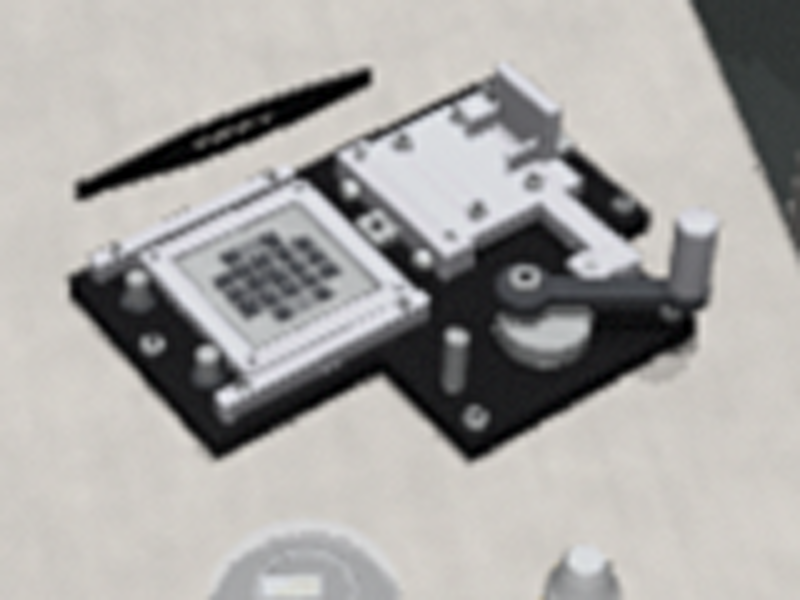

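View pics/wrist0.png

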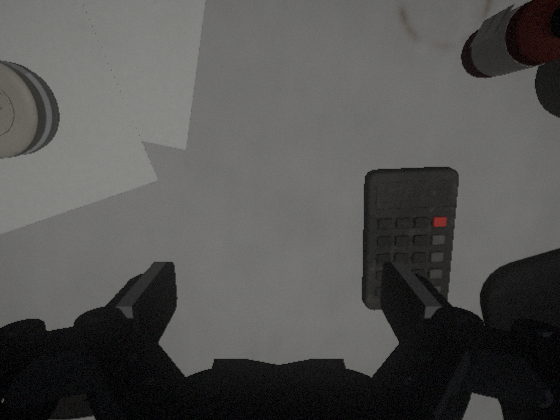

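Scene crop (5x): pivot at (267,182), knob top (91,174), tab top edge about (308,335)–(417,405), far-right plate corner (742,152), rear-right corner (463,560). Side crop: pivot (524,279), knob top (697,220), pins (137,277) and (207,353), front corners (72,282) and (217,447). The wrist camera only sees the neighbouring desk.

```bash
cat > fit.py <<'E'
from h import *
S=lambda u,v,z:ray("scene",190+u/5,170+v/5,z)
D=lambda u,v,z:ray("side",205+u/5,170+v/5,z)
obs=[((0,72),S(267,182,.036)),((0,72),D(524,279,.036)),((108,-24),D(137,275,.025)),((108,24),D(207,351,.025)),
((124,-52),D(72,282,.012)),((124,52),D(217,447,.012)),((124,-52),S(742,152,.012)),((-84,-52),S(463,558,.012)),((108,24),S(540,78,.025)),((108,-24),S(657,124,.025))]
A=np.array([o[0] for o in obs])/1e3;B=np.array([o[1][:2] for o in obs])
a,b=A-A.mean(0),B-B.mean(0)
th=np.arctan2((a[:,0]*b[:,1]-a[:,1]*b[:,0]).sum(),(a*b).sum())
R=np.array([[np.cos(th),-np.sin(th)],[np.sin(th),np.cos(th)]]);T=B.mean(0)-R@A.mean(0)
if __name__=="__main__":
    print("th",th,"T",T);print(((B-A@R.T-T)*1e3).round(1).tolist())
    N=lambda P:((R.T@(P[:2]-T))*1e3).round(1)
    print("knob",N(S(91,174,.07)),N(D(697,220,.07)));k=(N(S(91,174,.07))+N(D(697,220,.07)))/2-[0,72]
    print("ang",np.arctan2(k[1],k[0])-.436,np.hypot(*k))
    print("tabtop",N(S(308,335,.054)),N(S(417,405,.054)),N(D(500,66,.054)),N(D(558,108,.054)))
    print("stop",N(S(306,118,.04)),N(D(457,335,.04)))
    print("obj",N(ray("scene",211.5,181,0)),N(ray("side",321,296,.01)),"car",N(ray("scene",259,163,.014)),N(ray("side",265,290,.014)))
    print("world pivot",R@[0,.072]+T,"tab",R@[-.0,0]+T)
E
python3 fit.py
```

```bash
cat > go.py <<'E'
import sys
from fit import *
from scipy.spatial.transform import Rotation as Ro
P=R@[0,.072]+T
def st():
    s=robot.observe();q=s["tool_rot"];M=Ro.from_quat([q[1],q[2],q[3],q[0]]).as_matrix()
    return s,np.array(s["tool_pos"]),M
def to(x,y,z,h=None):
    s,p,M=st();d=M.T@(np.array([x,y,z])-p);h0=np.arctan2(M[1,1],M[0,1])
    print("t",s["time"],"pos",p.round(4),"head",h0.round(3),"d tool",d.round(4),"n",np.linalg.norm(d).round(4),"rz",None if h is None else -(h-h0), "F",np.round(s["force"],1),"q",np.round(s["q"],2),"tilt",M[:,2].round(4))
def behind(phi,gap,rad=.06):  # TCP pushing -x on knob at world lever angle phi
    k=P+rad*np.array([np.cos(phi),np.sin(phi)]);pd=np.array([np.sin(phi),-np.cos(phi)])
    return k-pd*(.019+gap)
E
python3 -c "
from go import *
print(P); b=behind(2.472,.012);print(b);to(*b,.15,2.472)"
```

```text
[0.56370568 0.27205586]
[0.49742054 0.28498955]
t 0.15 pos [0.2797 0.6138 0.2303] head 1.143 d tool [-0.3345 -0.2087  0.0805] n 0.4024 rz -1.3289950624863702 F [ 0.8 -0.3 -0.7] q [ 0.99  0.29  1.58  0.    1.28 -0.15] tilt [-0.001  -0.0015 -1.    ]
```

The manual's scale: shifts go in shares of 62.5 mm. Converting my numbers, -0.048 m is -0.768, -0.03 m is -0.48.

Call:
advance(
  moves=[
    [[0, 0, 0], [-0.768, -0.48, 0.176], 0],
    [[0, 0, 0], [-0.768, -0.48, 0.176], 0],
    [[0, 0, 0], [-0.768, -0.48, 0.176], 0],
    [[0, 0, 0], [-0.768, -0.48, 0.176], 0],
    [[0, 0, 0], [-0.768, -0.48, 0.176], 0],
  ],
)

```text
time: 0.78
tool_pos: [0.4367, 0.3764, 0.1758]
tool_rot: [-0.0, 0.212, 0.977, -0.0]
force: [0.7, 0.3, -0.7]
opening: -0.0
gripper_force: 0.0
```

Call:
advance(
  moves=[
    [[0, 0, 0], [-0.768, -0.48, 0.176], 0],
    [[0, 0, 0], [-0.768, -0.48, 0.176], 0],
    [[0, 0, -0.16], [0, 0, 0], 0],
    [[0, 0, -0.16], [0, 0, 0], 0],
    [[0, 0, -0.16], [0, 0, 0], 0],
  ],
)

```text
time: 1.4
tool_pos: [0.4985, 0.2832, 0.1539]
tool_rot: [-0.0, -0.028, 1.0, -0.0]
force: [-0.1, -0.5, 0.4]
opening: -0.0003
gripper_force: 0.0
```

Call:
advance(
  moves=[
    [[0, 0, -0.17], [0, 0, 0], 0],
    [[0, 0, -0.17], [0, 0, 0], 0],
    [[0, 0, -0.17], [0, 0, 0], 0],
    [[0, 0, -0.17], [0, 0, 0], 0],
    [[0, 0, -0.17], [0, 0, 0], 0],
  ],
)

```text
time: 2.02
tool_pos: [0.4983, 0.2836, 0.1539]
tool_rot: [-0.0, -0.438, 0.899, 0.0]
force: [0.5, 0.3, -0.3]
opening: 0.0003
gripper_force: 0.0
```

```bash
python3 -c "
from go import *
b=behind(2.472,.012);to(*b,.046,2.472)
cv2.imwrite('pics/w1.png',robot.grab_frame('wrist'))"
```

```text
t 2.025 pos [0.4983 0.2836 0.1539] head 2.479 d tool [-0.0006  0.0015  0.1079] n 0.1079 rz 0.00660175433729826 F [ 0.5  0.3 -0.3] q [ 0.34  0.14  1.9  -0.    1.11 -2.14] tilt [-7.e-04 -3.e-04 -1.e+00]
```

View pics/w1.png

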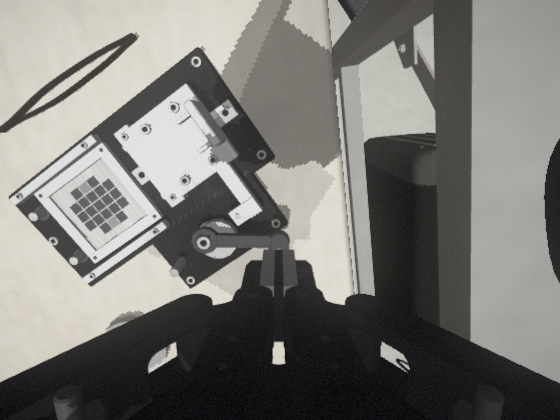

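The wrist view shows the nest clearly: pivot at (204,240), knob top at (280,241), tab's rear edge at about (208,130). I'll cross-check the fit with it.

```bash
python3 -c "
from go import *
p=ray('wrist',204,240,.036);k=ray('wrist',280,241,.07);print(p,k,np.hypot(*(k-p)[:2]),np.arctan2(*(k-p)[1::-1]))
N=lambda P:((R.T@(P[:2]-T))*1e3).round(1)
for u,v,z,n in ((204,240,.036,'piv'),(280,241,.07,'knob'),(10,195,.012,'124,-52'),(89,285,.012,'124,52'),(202,48,.012,'-84,-52'),(273,155,.012,'-84,52')): print(n,N(ray('wrist',u,v,z)))
for x in ((-62,18,.054),(-62,-18,.054),(-62,18,.027)): print(proj('wrist',list(R@(np.array(x[:2])/1e3)+T)+[x[2]]))
print(proj('wrist',st()[1]))
i=robot.grab_frame('wrist')[70:190,120:280];cv2.imwrite('pics/w2.png',cv2.resize(i,None,fx=5,fy=5,interpolation=2))
"
```

```text
[0.56454651 0.26911468 0.036     ] [0.50892985 0.29754608 0.07      ] 0.06246245111866503 2.669022951469219
piv [ 1.  69.1]
knob [-56.   94.6]
124,-52 [121.4 -53.4]
124,52 [124.1  47.5]
-84,-52 [-84.4 -50.9]
-84,52 [-82.4  46.8]
(np.float64(224.67874709747701), np.float64(143.87159296625106))
(np.float64(192.64383950574017), np.float64(99.53972930972742))
(np.float64(229.92543699010997), np.float64(141.40883647764443))
(np.float64(280.74532878244406), np.float64(268.37507730054045))
```

View pics/w2.png

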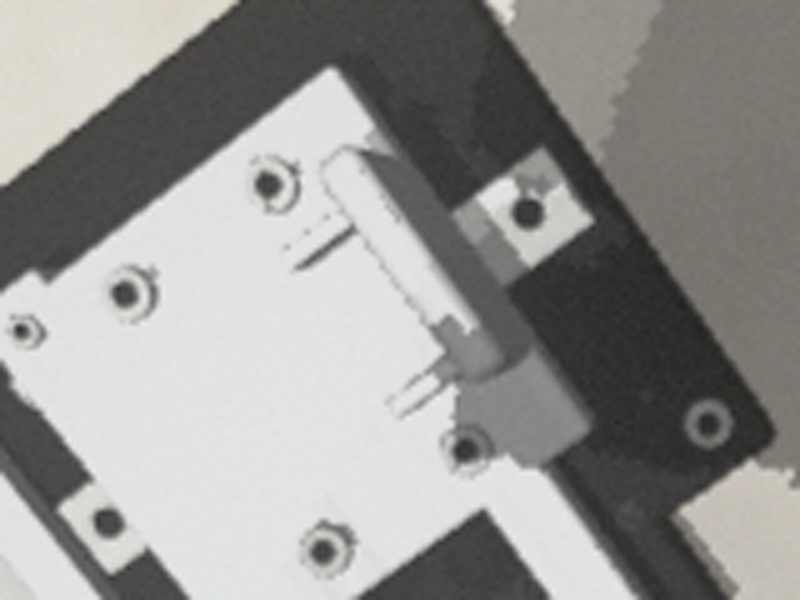

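The tab's rear top edge runs from about (193,100) to (220,144) in the wrist image. That matches my predicted x = -62 mm in the nest frame. The fingertips hide part of the knob, so I'll use the lever arm for its angle.

```bash
python3 -c "
from go import *
for phi in (2.4,2.47,2.55,2.62):
  k=[*(P+.06*np.array([np.cos(phi),np.sin(phi)]))];m=[*(P+.04*np.array([np.cos(phi),np.sin(phi)]))]
  print(phi,[np.round(proj(n,k+[.07]),1).tolist() for n in('scene','side','wrist')],np.round(proj('wrist',m+[.036]),1),np.round(proj('wrist',[*P,.036]),1))
print('meas scene',190+91/5,170+174/5,'side',205+697/5,170+220/5)
print(proj('wrist',[*P,.036]))
b=behind(2.5,.014);to(*b,.046,2.472)
"
```

```text
2.4 [[207.1, 202.0], [345.5, 214.7], [281.7, 265.0]] [256.8 246. ] [207.6 242.7]
2.47 [[207.9, 203.7], [345.3, 213.1], [281.9, 259.5]] [256.8 242.8] [207.6 242.7]
2.55 [[209.0, 205.5], [344.9, 211.2], [281.7, 253.3]] [256.6 239.1] [207.6 242.7]
2.62 [[210.2, 207.1], [344.3, 209.7], [281.0, 247.8]] [256.2 235.8] [207.6 242.7]
meas scene 208.2 204.8 side 344.4 214.0
(np.float64(207.5844045275749), np.float64(242.67703207724597))
t 2.125 pos [0.4984 0.2836 0.154 ] head 2.473 d tool [0.0031 0.0006 0.108 ] n 0.108 rz 0.000821648556336374 F [ 0.5 -0.8  1.1] q [ 0.34  0.14  1.9   0.    1.11 -2.13] tilt [-6.e-04 -2.e-04 -1.e+00]
```

To row units: 0.03 m is 0.48, 0.018 m is 0.288.

Call:
advance(
  moves=[
    [[0, 0, 0], [0.064, 0, 0.48], 0],
    [[0, 0, 0], [0, 0, 0.48], 0],
    [[0, 0, 0], [0, 0, 0.48], 0],
    [[0, 0, 0], [0, 0, 0.288], 0],
    [[0, 0, 0], [0, 0, 0], 0],
  ],
)

```text
time: 2.75
tool_pos: [0.495, 0.2802, 0.0448]
tool_rot: [-0.002, -0.435, 0.9, 0.0]
force: [-0.8, 0.4, 0.1]
opening: 0.0
gripper_force: 0.0
```

Call:
advance(
  moves=[
    [[0, 0, 0], [-0.08, 0, 0], 0],
    [[0, 0, 0], [-0.08, 0, 0], 0],
    [[0, 0, 0], [-0.064, 0, 0], 0],
    [[0, 0, 0], [-0.064, 0, 0], 0],
    [[0, 0, 0], [0, 0, 0], 0],
  ],
)

```text
time: 3.38
tool_pos: [0.5074, 0.2948, 0.0465]
tool_rot: [-0.0, -0.436, 0.9, -0.0]
force: [-0.2, -1.1, 0.5]
opening: -0.0
gripper_force: 0.7
```

```bash
python3 -c "
from go import *
to(*behind(2.472,0),.046,2.472)"
```

```text
t 3.375 pos [0.5074 0.2948 0.0465] head 2.473 d tool [0.0019 0.0017 0.0005] n 0.0026 rz 0.0011505809978862303 F [-0.2 -1.1  0.5] q [ 0.35  0.31  1.91 -0.    0.91 -2.12] tilt [-1.e-04 -1.e-04 -1.e+00]
```

To row units: -0.0048 m is -0.0768, 0.0014 m is 0.0224.

Call:
advance(
  moves=[
    [[0, 0, 0.08], [-0.0768, 0.0224, 0], 0],
    [[0, 0, 0.08], [-0.0768, 0.0224, 0], 0],
    [[0, 0, 0.08], [-0.0768, 0.0224, 0], 0],
    [[0, 0, 0.08], [-0.0768, 0.0224, 0], 0],
    [[0, 0, 0.08], [-0.0768, 0.0224, 0], 0],
  ],
)

```text
time: 4.0
tool_pos: [0.5197, 0.3151, 0.0459]
tool_rot: [-0.001, -0.247, 0.969, -0.001]
force: [-0.9, -3.6, 0.9]
opening: -0.0
gripper_force: 1.6
```

```bash
python3 -c "
from go import *
to(*behind(2.072,0),.046,2.072);cv2.imwrite('pics/w3.png',robot.grab_frame('wrist'))"
```

```text
t 4.0 pos [0.5197 0.3151 0.0459] head 2.07 d tool [ 0.0011  0.0011 -0.0001] n 0.0016 rz -0.0015336032402237798 F [-0.9 -3.6  0.9] q [ 0.38  0.36  1.86 -0.    0.93 -1.69] tilt [-0.0017 -0.002  -1.    ]
```

View pics/w3.png

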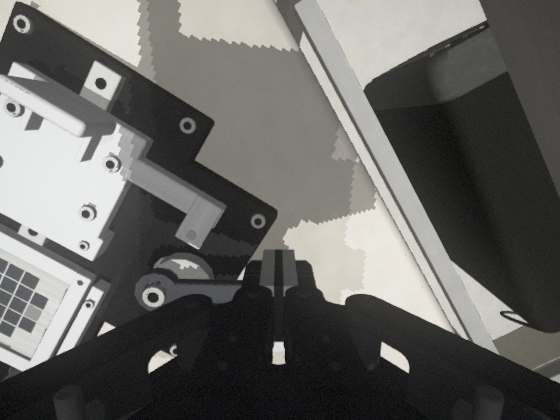

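The lever arm is swinging with the fingers: it's square to the fingertips, which push it at about 3.7 N. I'll continue the arc.

Call:
advance(
  moves=[
    [[0, 0, 0.08], [-0.0768, 0.0256, 0], 0],
    [[0, 0, 0.08], [-0.0768, 0.0256, 0], 0],
    [[0, 0, 0.08], [-0.0768, 0.0256, 0], 0],
    [[0, 0, 0.08], [-0.0768, 0.0256, 0], 0],
    [[0, 0, 0.08], [-0.0768, 0.0256, 0], 0],
  ],
)

```text
time: 4.68
tool_pos: [0.5387, 0.3307, 0.0455]
tool_rot: [-0.002, -0.05, 0.999, -0.001]
force: [-2.8, -3.7, 0.5]
opening: 0.0004
gripper_force: 1.6
```

Call:
advance(
  moves=[
    [[0, 0, 0.08], [-0.0768, 0.0256, 0], 0],
    [[0, 0, 0.08], [-0.0768, 0.0256, 0], 0],
    [[0, 0, 0.08], [-0.0768, 0.0256, 0], 0],
    [[0, 0, 0.08], [-0.0768, 0.0256, 0], 0],
    [[0, 0, 0.08], [-0.0768, 0.0256, 0], 0],
  ],
)

```text
time: 5.3
tool_pos: [0.5626, 0.3377, 0.0453]
tool_rot: [-0.002, 0.149, 0.989, -0.001]
force: [-3.5, -1.5, 1.4]
opening: -0.0
gripper_force: 1.6
```

```bash
python3 -c "
from go import *
to(*behind(1.272,0),.046,1.272)"
```

```text
t 5.3 pos [0.5626 0.3377 0.0453] head 1.271 d tool [-0.0014 -0.0024 -0.0007] n 0.0028 rz -0.0007781027697970622 F [-3.5 -1.5  1.4] q [ 0.39  0.45  1.73  0.    0.96 -0.89] tilt [-0.0043 -0.001  -1.    ]
```

To row units: -0.005 m is -0.08, 0.0012 m is 0.0192.

Call:
advance(
  moves=[
    [[0, 0, 0.08], [-0.08, 0.0192, 0], 0],
    [[0, 0, 0.08], [-0.08, 0.0192, 0], 0],
    [[0, 0, 0.08], [-0.08, 0.0192, 0], 0],
    [[0, 0, 0.08], [-0.08, 0.0192, 0], 0],
    [[0, 0, 0.08], [-0.08, 0.0192, 0], 0],
  ],
)

```text
time: 5.92
tool_pos: [0.5878, 0.3334, 0.0454]
tool_rot: [-0.002, 0.343, 0.939, 0.001]
force: [-2.9, 2.8, -0.6]
opening: -0.0
gripper_force: 1.8
```

Call:
advance(
  moves=[
    [[0, 0, 0.08], [-0.0768, 0.0224, 0], 0],
    [[0, 0, 0.08], [-0.0768, 0.0224, 0], 0],
    [[0, 0, 0.08], [-0.0768, 0.0224, 0], 0],
    [[0, 0, 0.05], [-0.048, 0.016, 0], 0],
    [[0, 0, 0], [0, 0, 0], 0],
  ],
)

```text
time: 6.55
tool_pos: [0.6043, 0.3244, 0.0455]
tool_rot: [-0.001, 0.474, 0.881, 0.001]
force: [-1.7, 3.5, -1.9]
opening: -0.0
gripper_force: 1.8
```

```bash
python3 -c "
from go import *
to(*behind(.383,0),.046,.383)"
```

```text
t 6.55 pos [0.6043 0.3244 0.0455] head 0.584 d tool [-0.0147 -0.0001 -0.0006] n 0.0147 rz 0.20079009249118762 F [-1.7  3.5 -1.9] q [ 0.34  0.5   1.66  0.    0.98 -0.24] tilt [-7.0e-04  2.1e-03 -1.0e+00]
```

Now a slow finish onto the stop, watching the force.

Call:
advance(
  moves=[
    [[0, 0, 0.06], [-0.0576, 0.016, 0], 0],
    [[0, 0, 0.06], [-0.0576, 0.016, 0], 0],
    [[0, 0, 0.04], [-0.0384, 0.0112, 0], 0],
    [[0, 0, 0], [-0.024, 0, 0], 0],
    [[0, 0, 0], [0, 0, 0], 0],
  ],
)

```text
time: 7.18
tool_pos: [0.6127, 0.3153, 0.0463]
tool_rot: [-0.0, 0.543, 0.84, 0.0]
force: [-0.1, 3.6, -2.5]
opening: -0.0001
gripper_force: 1.8
```

```bash
python3 -c "
from go import *
to(*behind(.383,0),.046,.383)"
```

```text
t 7.175 pos [0.6127 0.3153 0.0463] head 0.424 d tool [-0.0027 -0.0017  0.0003] n 0.0032 rz 0.04068348060670168 F [-0.1  3.6 -2.5] q [ 0.33  0.51  1.65  0.    0.99 -0.1 ] tilt [ 2.e-04  4.e-04 -1.e+00]
```

Call:
advance(
  moves=[
    [[0, 0, 0.02], [-0.024, 0, 0], 0],
    [[0, 0, 0.02], [-0.024, 0, 0], 0],
    [[0, 0, 0], [0, 0, 0], 0],
  ],
)

```text
time: 7.55
tool_pos: [0.6143, 0.3122, 0.0467]
tool_rot: [0.0, 0.56, 0.829, 0.0]
force: [0.9, 4.5, -1.7]
opening: -0.0
gripper_force: 1.6
```

```bash
python3 -c "
from go import *
to(*behind(.383,0),.046,.383)"
```

```text
t 7.55 pos [0.6143 0.3122 0.0467] head 0.383 d tool [ 0.0006 -0.002   0.0007] n 0.0022 rz -0.00032897237249002176 F [ 0.9  4.5 -1.7] q [ 0.32  0.51  1.65 -0.    0.99 -0.06] tilt [ 9.e-04  1.e-04 -1.e+00]
```

To row units: -0.001 m is -0.016.

Call:
advance(
  moves=[
    [[0, 0, 0], [-0.016, 0, 0], 0],
    [[0, 0, 0], [-0.016, 0, 0], 0],
    [[0, 0, 0], [0, 0, 0], 0],
  ],
)

```text
time: 7.92
tool_pos: [0.615, 0.311, 0.0467]
tool_rot: [0.0, 0.56, 0.829, 0.001]
force: [2.0, 4.9, -1.2]
opening: -0.0002
gripper_force: 2.3
```

Call:
advance(
  moves=[
    [[0, 0, 0], [-0.016, 0, 0], 0],
    [[0, 0, 0], [0, 0, 0], 0],
  ],
)

```text
time: 8.18
tool_pos: [0.615, 0.3109, 0.0467]
tool_rot: [-0.001, 0.56, 0.829, 0.001]
force: [0.7, 8.3, -1.8]
opening: -0.0
gripper_force: 3.4
```

Call:
advance(
  moves=[
    [[0, 0, 0], [-0.016, 0, 0], 0],
    [[0, 0, 0], [0, 0, 0], 0],
  ],
)

```text
time: 8.43
tool_pos: [0.615, 0.3108, 0.0467]
tool_rot: [-0.001, 0.56, 0.829, 0.002]
force: [-0.4, 9.7, -1.3]
opening: 0.0003
gripper_force: 4.6
```

To row units: -0.04 m is -0.64, -0.05 m is -0.8.

Call:
advance(
  moves=[
    [[0, 0, 0], [0.24, 0, 0], 0],
    [[0, 0, 0], [0.24, 0, 0], 0],
    [[0, 0, 0], [0, 0, -0.8], 0],
    [[0, 0, 0], [0, 0, -0.64], 0],
    [[0, 0, -0.16], [0, 0, 0], 0],
  ],
)

```text
time: 9.05
tool_pos: [0.6066, 0.3377, 0.1422]
tool_rot: [0.003, 0.489, 0.872, 0.003]
force: [-0.1, 0.1, -0.6]
opening: 0.0001
gripper_force: 0.0
```

Call:
advance(
  moves=[
    [[0, 0, -0.162], [0, 0, 0], 0],
    [[0, 0, -0.162], [0, 0, 0], 0],
    [[0, 0, -0.162], [0, 0, 0], 0],
    [[0, 0, -0.162], [0, 0, 0], 0],
    [[0, 0, -0.162], [0, 0, 0], 0],
  ],
)

```text
time: 9.68
tool_pos: [0.6037, 0.3364, 0.1362]
tool_rot: [-0.0, 0.106, 0.994, -0.001]
force: [0.2, -0.3, 0.3]
opening: -0.0002
gripper_force: 0.0
```

```bash
python3 -c "
from go import *
to(*(R@[-.087,0]+T),.14,1.518)"
```

```text
t 9.675 pos [0.6037 0.3364 0.1362] head 1.359 d tool [ 0.1001 -0.1562 -0.0035] n 0.1856 rz -0.1591572933394081 F [ 0.2 -0.3  0.3] q [ 0.36  0.41  1.6  -0.    1.13 -1.  ] tilt [-6.0e-04 -1.7e-03 -1.0e+00]
```

To row units: -0.044 m is -0.704, 0.028 m is 0.448.

Call:
advance(
  moves=[
    [[0, 0, 0], [0.448, -0.704, 0], 0],
    [[0, 0, 0], [0.448, -0.704, 0], 0],
    [[0, 0, 0], [0.448, -0.704, 0], 0],
    [[0, 0, 0], [0.256, -0.384, 0], 0],
    [[0, 0, -0.159], [0, 0, 0], 0],
  ],
)

```text
time: 10.3
tool_pos: [0.4708, 0.2045, 0.1361]
tool_rot: [-0.001, 0.028, 1.0, -0.001]
force: [0.7, 0.0, 0.5]
opening: 0.0001
gripper_force: 0.0
```

Call:
advance(
  moves=[
    [[0, 0, 0], [0, 0, 0], 0],
  ],
)

```text
time: 10.42
tool_pos: [0.4725, 0.2056, 0.1366]
tool_rot: [0.0, 0.03, 1.0, -0.0]
force: [0.2, 0.4, -0.2]
opening: 0.0002
gripper_force: 0.0
```

```bash
python3 -c "
from go import *
to(*(R@[-.087,0]+T),.038,1.518)
cv2.imwrite('pics/w4.png',robot.grab_frame('wrist'))
a=robot.grab_frame('side')[170:290,205:365]
cv2.imwrite('pics/s4.png',cv2.resize(a,None,fx=5,fy=5,interpolation=2))
f=lambda d,h=.07:proj('side',[*(P+d*np.array([np.cos(.383),np.sin(.383)])),h])
print([((np.array(f(.06))-[205,170])*5)])"
```

```text
t 10.425 pos [0.4725 0.2056 0.1366] head 1.51 d tool [-0.0005 -0.0007  0.0987] n 0.0987 rz -0.007632592102254199 F [ 0.2  0.4 -0.2] q [ 0.21  0.04  2.04 -0.    1.06 -1.3 ] tilt [ 2.e-04 -9.e-04 -1.e+00]
[array([457.70279368, 320.85250434])]
```

View pics/s4.png

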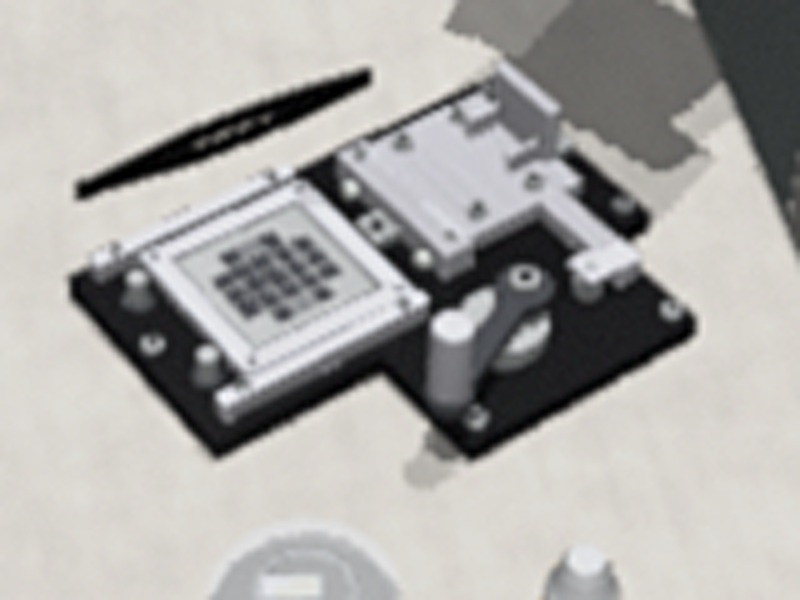

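The lever knob now stands at (452,325), against its stop. The slide and mask haven't moved, and the gripper is clear behind the tab. Next I lower and push the tab.

To row units: 0.035 m is 0.56, 0.028 m is 0.448.

Call:
advance(
  moves=[
    [[0, 0, 0], [0, 0, 0.56], 0],
    [[0, 0, 0], [0, 0, 0.56], 0],
    [[0, 0, 0], [0, 0, 0.448], 0],
    [[0, 0, 0], [0, 0, 0], 0],
  ],
)

```text
time: 11.02
tool_pos: [0.4708, 0.2055, 0.0359]
tool_rot: [-0.003, 0.03, 1.0, -0.001]
force: [-0.3, 0.3, -0.4]
opening: 0.0
gripper_force: 0.0
```

Call:
advance(
  moves=[
    [[0, 0, 0], [-0.064, 0, 0], 0],
    [[0, 0, 0], [-0.064, 0, 0], 0],
    [[0, 0, 0], [-0.032, 0, 0], 0],
    [[0, 0, 0], [0, 0, 0], 0],
  ],
)

```text
time: 11.52
tool_pos: [0.4834, 0.2053, 0.039]
tool_rot: [0.001, 0.03, 1.0, 0.0]
force: [0.4, -0.0, -0.2]
opening: -0.0005
gripper_force: 0.0
```

Call:
advance(
  moves=[
    [[0, 0, 0], [-0.032, 0, 0], 0],
    [[0, 0, 0], [-0.032, 0, 0], 0],
    [[0, 0, 0], [0, 0, 0], 0],
  ],
)

```text
time: 11.9
tool_pos: [0.4869, 0.205, 0.0383]
tool_rot: [-0.0, 0.029, 1.0, -0.0]
force: [0.2, -0.8, -0.6]
opening: -0.0
gripper_force: 0.0
```

Call:
advance(
  moves=[
    [[0, 0, 0], [-0.032, 0, 0], 0],
    [[0, 0, 0], [-0.032, 0, 0], 0],
    [[0, 0, 0], [0, 0, 0], 0],
  ],
)

```text
time: 12.28
tool_pos: [0.4906, 0.2048, 0.0382]
tool_rot: [-0.0, 0.029, 1.0, -0.0]
force: [-2.0, 0.8, 0.6]
opening: -0.0001
gripper_force: 0.8
```

```bash
python3 -c "
from go import *
to(*(R@[-.062-.011+.016,0]+T),.038,1.518)"
```

```text
t 12.275 pos [0.4906 0.2048 0.0382] head 1.512 d tool [-0.0124 -0.0009  0.0002] n 0.0125 rz -0.005977354034326199 F [-2.   0.8  0.6] q [ 0.2   0.22  2.05  0.    0.87 -1.31] tilt [-6.e-04 -0.e+00 -1.e+00]
```

Contact came at about x = 0.489, so roughly 13–14 mm is left.

To row units: -0.002 m is -0.032.

Call:
advance(
  moves=[
    [[0, 0, 0], [-0.032, 0, 0], 0],
    [[0, 0, 0], [-0.032, 0, 0], 0],
    [[0, 0, 0], [-0.032, 0, 0], 0],
    [[0, 0, 0], [-0.032, 0, 0], 0],
    [[0, 0, 0], [0, 0, 0], 0],
  ],
)

```text
time: 12.9
tool_pos: [0.4989, 0.2043, 0.0382]
tool_rot: [0.0, 0.029, 1.0, 0.0]
force: [-1.2, 0.3, -1.5]
opening: 0.0003
gripper_force: 0.7
```

Call:
advance(
  moves=[
    [[0, 0, 0], [-0.024, 0, 0], 0],
    [[0, 0, 0], [-0.024, 0, 0], 0],
    [[0, 0, 0], [0, 0, 0], 0],
  ],
)

```text
time: 13.28
tool_pos: [0.5018, 0.2041, 0.0382]
tool_rot: [0.0, 0.029, 1.0, 0.0]
force: [-0.2, 0.2, -1.3]
opening: 0.0001
gripper_force: 0.9
```

Call:
advance(
  moves=[
    [[0, 0, 0], [-0.016, 0, 0], 0],
    [[0, 0, 0], [-0.016, 0, 0], 0],
    [[0, 0, 0], [0, 0, 0], 0],
  ],
)

```text
time: 13.65
tool_pos: [0.5033, 0.204, 0.0382]
tool_rot: [-0.001, 0.029, 1.0, -0.0]
force: [-3.3, 0.9, 0.0]
opening: 0.0002
gripper_force: 1.9
```

To row units: -0.001 m is -0.016.

Call:
advance(
  moves=[
    [[0, 0, 0], [-0.016, 0, 0], 0],
    [[0, 0, 0], [0, 0, 0], 0],
  ],
)

```text
time: 13.9
tool_pos: [0.5034, 0.204, 0.0382]
tool_rot: [-0.002, 0.029, 1.0, -0.0]
force: [-6.5, 0.3, 2.6]
opening: 0.0001
gripper_force: 3.3
```

Call:
advance(
  moves=[
    [[0, 0, 0], [-0.016, 0, 0], 0],
    [[0, 0, 0], [0, 0, 0], 0],
  ],
)

```text
time: 14.15
tool_pos: [0.5035, 0.204, 0.0382]
tool_rot: [-0.003, 0.029, 1.0, -0.0]
force: [-9.2, 0.2, 5.2]
opening: -0.0001
gripper_force: 4.7
```

Call:
advance(
  moves=[
    [[0, 0, 0], [-0.016, 0, 0], 0],
    [[0, 0, 0], [0, 0, 0], 0],
  ],
)

```text
time: 14.4
tool_pos: [0.5035, 0.204, 0.0382]
tool_rot: [-0.004, 0.029, 1.0, -0.0]
force: [-11.8, 0.9, 6.7]
opening: -0.0
gripper_force: 6.0
```

It's firmly stopped. I'll back off and check.

Call:
advance(
  moves=[
    [[0, 0, 0], [0.128, 0, 0], 0],
    [[0, 0, 0], [0.192, 0, 0], 0],
    [[0, 0, 0], [0, 0, -0.64], 0],
    [[0, 0, 0], [0, 0, -0.96], 0],
    [[0, 0, 0], [0.48, 0, -0.8], 0],
  ],
)

```text
time: 15.02
tool_pos: [0.4586, 0.2066, 0.1916]
tool_rot: [0.003, 0.03, 1.0, 0.0]
force: [-0.9, 0.6, 1.1]
opening: 0.0
gripper_force: 0.0
```

```bash
python3 -c "
from go import *
a=robot.grab_frame('side')[170:290,205:365]
cv2.imwrite('pics/s5.png',cv2.resize(a,None,fx=5,fy=5,interpolation=2))
print(st()[1])"
```

```text
[0.45811532 0.20805491 0.19842398]
```

View pics/s5.png

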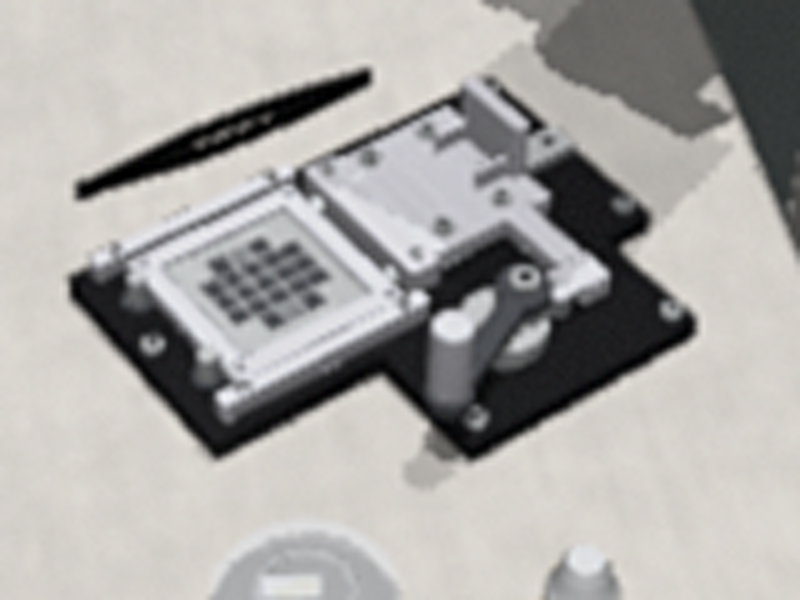

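The mask's front edge touches both stop pins at (140,275) and (207,352). The lever is still on its stop, everything else is in place and the gripper is clear.

```bash
python3 -c "
from bench import robot
print(robot.job_done())"
```

```text
the job is handed in; nothing more can be done
None
```

I swung the lever forward to its stop first, then pushed the slide until the mask sat against both stop pins. The job is handed in at about 15 s, with the arm clear and nothing else moved; pushing forces peaked at about 14 N.

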